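# Fish the weighing dish out from under the rack

### The job

A weighing dish has slid under the low slatted rack. Take the L-shaped drag hook by its black grip, reach in under the rack, catch the dish from behind with the bent end and drag it right out onto the open bench in front, without reaching under there with the fingers. Then lay the hook down on the bench in front of the rack, clear of it, and set the dish right way up on the free part of the rack's top, leaving the two crucibles on the rack and the loose bottle beside it where they stand.

Things in the scene. Friction and masses are not known exactly. Their poses are not given: they have to be found in the camera images.
- rack: Low slatted rack, fixed; 130 deep (x), 300 wide (y), 45 mm high. Origin: centre of its footprint at bench height; +x from open front to closed back, +y to its left, z up; yaw -0.17 to 0.06. Flat top at z=45. Clear space below: 40 mm high, from front edge x=-65 to back panel x=60, between side panels at y=-144 and 144. The dish can be glimpsed through 14 mm gaps between the slats.
- hook: Loose L-shaped drag hook, 0.12 kg: flat steel bar 6 mm thick, 16 high, on edge. Origin: bench level under middle of the black grip; +x along the bar to the bent end. Grip x=-30..30, 18 wide (y), 24 high: pinch across y from above. At the far end the foot (6 thick, at x=135) turns right to y=-48. Bar spans x=-28..138. Starts on the bench, front left, pointing roughly to the robot's right (-y).
- hook_end (a point): Middle of the hook's foot: x = 135, y = -25, z = 8 mm in the hook's frame.
- dish: Loose round open aluminium weighing dish, 59 mm across the flared rim, 44 across the base, 13 high, 0.03 kg. Origin: centre of underside, z up. Starts upright on the bench under the rack, its centre 95 mm or more from the left side panel (so the hook's foot can pass in on its left) and 55 mm or more from the back panel. Slides easily. Once out, grasp it across the rim from above.
- crucible_a: White porcelain crucible, 37 mm across, 28 mm high, standing loose on the right-hand part of the rack's top near the front. Origin: centre of its underside. Leave it alone.
- crucible_b: White porcelain crucible like the other, loose on the right-hand part of the rack's top near the back. Origin: centre of its underside. Leave it alone.
- sample_bottle_1: Loose sample bottle, 48 mm across, 90 mm high, standing on the bench to the right of the rack. Origin: centre of its underside. Leave it alone. (Mind too the fixed glass-cased balance, 310 mm tall, nearer the robot on its right: about x 0.1 to 0.45 m, y -0.3 to -0.03 m.)
There are look-alikes about, which are no part of the job. What is shaped like the dish but brown or yellow is not meant.

How it is judged:
By the outcome, as a careful person would: the job done as asked, in the order asked, and still so for the second after the job is handed in, with the robot touching nothing.
It also fails if it takes over 72 s, if anything falls off the work surface, if the arm or the gripper's body presses on something with over 40 N, if the wrist force passes 120 N, or if a joint passes its speed limit or range.

### The arm

A 6-joint arm with a two-finger parallel gripper is mounted at the origin on the work surface; the furniture and walls round the work are solid. World frame = base frame: x ahead of the robot, y to its left, z up, the work surface at z = 0. Lengths are in mm, angles in rad, forces in N, time in s.
With the tool pointing down it reaches from about 300 to 775 mm from the base axis. Payload 14.6 kg.
Tool frame: the origin (TCP) lies on the centre line of the jaws, within the pads' length; the fingertips stand manip.tcp_to_tips ahead of it and the grasp point (between the pads) lies 5 mm behind it (manip.tcp_to_tips is the distance from the TCP to the fingertips, in mm); z points along the fingers, y is the direction in which the jaws open and shut (so a half turn about z gives the same grasp; the last joint's range is limited). The gripper opens to 94 mm and grips with 3 to 60 N. Pads are 16 mm wide; open, the fingers measure 119 mm over their backs; the gripper's body (75 mm by 177 mm) begins 78 mm behind the grasp point.
Start: joints at [-0.067, 0.3, 1.521, -0, 1.321, -0.067], TCP at [549.99, -0.002, 219.446] pointing down, gripper open.
Joint ranges: [-3.03, 3.03], [-0.79, 2.21], [0.23, 2.52], [-1.04, 4.18], [0, 3.07], [-2.55, 2.55]. Speed limits (rad/s): [2.22, 2.22, 2.57, 3.14, 3.14, 3.14].

### API

Orientations are given as [roll, pitch, yaw] about the fixed x, y, z axes, in that order (R = Rz(yaw) Ry(pitch) Rx(roll)).
In Python, from cell import manip, optics, workorder gives the robot as it stands. The module is installed in compiled form; this text tells all that it offers.
- The arm moves only by the tool jog_arm, never from a script. Its argument "deltas" is text: rows parted by semicolons, each of 5 numbers parted by spaces: the shift along the tool's x, y, z in mm, then the turn about the tool's z in rad, then the finger opening in mm, from 0 to 94. In form: tx ty tz twist grip; .... A call has exactly 10 rows; each row is the pose to reach, as a shift and turn from the pose commanded when the call began, along the tool's axes at that moment; what a row does not reach only later rows make up. A row lasts 1/8 s, in which the tool goes at most 62.5 mm and 10.7 degrees, less where a joint would pass 70% of its speed; a pose out of reach is approached as far as the arm can. A call with a gripper value outside its range is refused whole. The fingers move at their own pace and stop on an object; "squeeze" is the grip in N (left out, the last holds). Time passes only in rows, so rows that repeat a pose let the fingers close, or fill a call up. It gives the time, the measured TCP pose, the force and the opening at its end, in the units of the state.
- manip.read_state(): the state, without advancing time (a new reading comes with each control period).
- optics.camera(name): name is "scene" or "side" or "wrist"; returns (picture, depth): 384x512x3 uint8, red, green, blue; 384x512 float32, mm along the optical axis (not along the pixel's ray), 0 where there is no reading.
- optics.get_calibration(name): a dict with "intrinsics" (3x3 intrinsics, pixels), "dist_coeffs" ([k1, k2, p1, p2, k3] as OpenCV has them; the pictures are not rectified), "R" (3x3) and "t" (3): a world point X has camera coordinates R X + t; the wrist camera has in their place "hand_eye" (4x4, takes a point from camera to tool coordinates, whose origin is the TCP and whose axes are the flange's). Camera axes: x right, y down, z forward; pixel columns grow to the right and rows downward; lengths in mm; the calibration is good to about 2 mm. A picture is of the moment at which its call begins: read the wrist's pose just before it. get_calibration takes no time and is no camera call.
- workorder.sign_off(): hands the job in, once; it reports no verdict.
The state is a dict: "clock": time; "joints": joint angles; "qd": joint speeds; "effort": joint torques, N m; "eef_pos": TCP position; "eef_rot": TCP orientation; "wrist_force": force on the tool from outside, world axes, zero at the start; "moment": the same for the moment, N m; "finger_gap": finger opening in mm.
Only numpy, scipy, OpenCV 4.12 (cv2) and the standard library are available. Lean on these libraries where they do the work, as an engineer would, in place of code of your own. Each camera call takes 0.05 s, during which the arm holds its last target.

## Working session

There is one attempt and no reset: what is moved stays moved. The work goes in short steps, Python scripts to look and compute and a tool call to move; the robot and the scene stay as the last step left them, time stands still between calls to the robot, and variables do not carry over. Pictures are saved under pics/ and viewed, and the job is handed in when it is done.

Besides the shell and the picture viewer there is one more tool, called in YAML: its name, and indented under it one key for each argument. jog_arm: Moves the arm, as the interface text tells. Its arguments: {"type":"object","properties":{"deltas":{"type":"string"},"squeeze":{"type":"number"}},"required":["deltas"]}

```bash
mkdir -p pics; cat > h.py <<'E'
import numpy as np, cv2
from scipy.spatial.transform import Rotation as Ro
from cell import manip, optics, workorder
def snap(name,fn):
    st=manip.read_state(); p,d=optics.camera(name); cv2.imwrite('pics/'+fn+'.png',p[:,:,::-1]); np.savez('pics/'+fn+'.npz',p=p,d=d,pos=st['eef_pos'],rot=st['eef_rot']); return st,p,d
def pose(name,st=None):
    """R_wc (cam->world), origin"""
    c=optics.get_calibration(name)
    if name=='wrist':
        H=np.array(c['hand_eye']); Rt=Ro.from_euler('xyz',st['eef_rot']).as_matrix()
        return Rt@H[:3,:3], Rt@H[:3,3]+np.array(st['eef_pos'])
    R=np.array(c['R']);t=np.array(c['t']).ravel(); return R.T,-R.T@t
def rays(name,uv):
    c=optics.get_calibration(name)
    n=cv2.undistortPoints(np.array(uv,float).reshape(-1,1,2),np.array(c['intrinsics']),np.array(c['dist_coeffs'])).reshape(-1,2)
    return np.c_[n,np.ones(len(n))]
def onplane(name,uv,z,st=None):
    R,o=pose(name,st); r=rays(name,uv)@R.T
    return o+r*((z-o[2])/r[:,2])[:,None]
def depthpts(name,uv,d,st=None):
    R,o=pose(name,st); uv=np.array(uv,int).reshape(-1,2); r=rays(name,uv)
    return o+(r*d[uv[:,1],uv[:,0]][:,None])@R.T
E
python3 - <<'E'
from h import *
print(manip.read_state(), manip.tcp_to_tips)
for n in ['scene','side','wrist']:
    snap(n,n+'0')
for n in ['scene','side']: print(n,pose(n)[1])
E
```

```text
{'clock': 0.0, 'joints': array([-6.65852337e-02,  3.00474422e-01,  1.52158512e+00,  8.04122275e-06,
        1.32069026e+00, -6.66186195e-02]), 'qd': array([-8.36842624e-04, -1.60321160e-03, -6.07671981e-05,  1.47374749e-04,
       -7.59989626e-04, -2.97136402e-03]), 'effort': array([-1.53750298e-03, -5.31805658e+01, -3.52735734e+01,  7.07558286e-02,
        2.43994006e-02, -4.79655944e-05]), 'eef_pos': array([5.49754003e+02, 2.35959820e-02, 2.18882789e+02]), 'eef_rot': array([-3.14043859e+00, -8.48018241e-05,  1.57082767e+00]), 'wrist_force': array([ 0.51037492,  0.47430366, -0.44195605]), 'moment': array([ 0.00565591,  0.02329452, -0.00827022]), 'finger_gap': 93.99772615096484} 14.0
scene [ 101.2358829  -527.55134611  941.47791396]
side [160.9807099  838.52603006 720.29403893]
```

View pics/scene0.png

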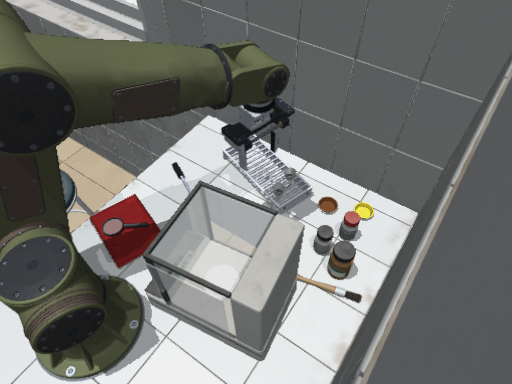

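View pics/side0.png

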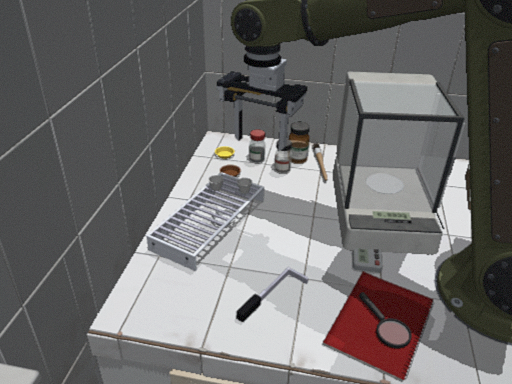

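View pics/wrist0.png

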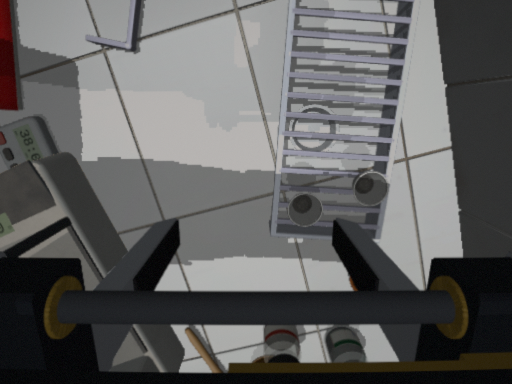

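```bash
python3 - <<'E'
from h import *
s=cv2.imread('pics/side0.png'); cv2.imwrite('pics/z1.png',cv2.resize(s[160:330,140:320],None,fx=4,fy=3.5,interpolation=cv2.INTER_CUBIC)[:600])
w=cv2.imread('pics/wrist0.png'); cv2.imwrite('pics/z2.png',cv2.resize(w[0:250,70:430],None,fx=2.2,fy=2.2,interpolation=cv2.INTER_CUBIC))
d=np.load('pics/wrist0.npz'); D=d['d']
st=dict(eef_pos=d['pos'],eef_rot=d['rot'])
print(pose('wrist',st)[1])
for n,uv,z in [('FR',(273,237),45),('BR',(382,240),45),('FL',(289,2),45),('BL?',(412,2),45),('dishc',(311,130),13),('cA',(305,207),73),('cB',(370,187),73),('hookcorner',(134,46),16)]:
    print(n,onplane('wrist',[uv],z,st)[0].round(1),depthpts('wrist',[uv],D,st)[0].round(1))
S=np.load('pics/side0.npz')
for n,uv,z in [('grip',(248,306),24),('corner',(290,270),16),('tip',(307,281),16),('rFL',(187,261),45),('rBL',(149,237),45),('rFR',(265,190),45)]:
    print(n,onplane('side',[uv],z)[0].round(1),depthpts('side',[uv],S['d'])[0].round(1))
E
```

```text
[549.95487524  71.83419579 383.94343722]
FR [569.8 -70.2  45. ] [572.5 -89.5  -1.2]
BR [698.  -74.2  45. ] [ 7.18e+02 -9.38e+01 -6.00e-01]
FL [582.3 176.6  45. ] [582.4 176.8  44.5]
BL? [704.  177.9  45. ] [705.5 178.9  41.8]
dishc [614.4  50.8  13. ] [616.3  50.2   2. ]
cA [601.1 -24.8  73. ] [604.4 -31.2  52.6]
cB [667.3  -3.4  73. ] [675.4  -8.6  51.5]
hookcorner [415.8 142.5  16. ] [413.  143.9   8.5]
grip [433.5 282.7  24. ] [434.2 281.1  22.1]
corner [402.7 148.9  16. ] [404.5 144.   10.9]
tip [359.7 162.3  16. ] [362.2 153.9   7.2]
rFL [589.5 249.8  45. ] [161.  838.5 720.3]
rBL [703.  224.1  45. ] [706.  220.6  41.2]
rFR [556.6 -54.   45. ] [ 5.832e+02 -1.140e+02 -3.000e-01]
```

View pics/z1.png

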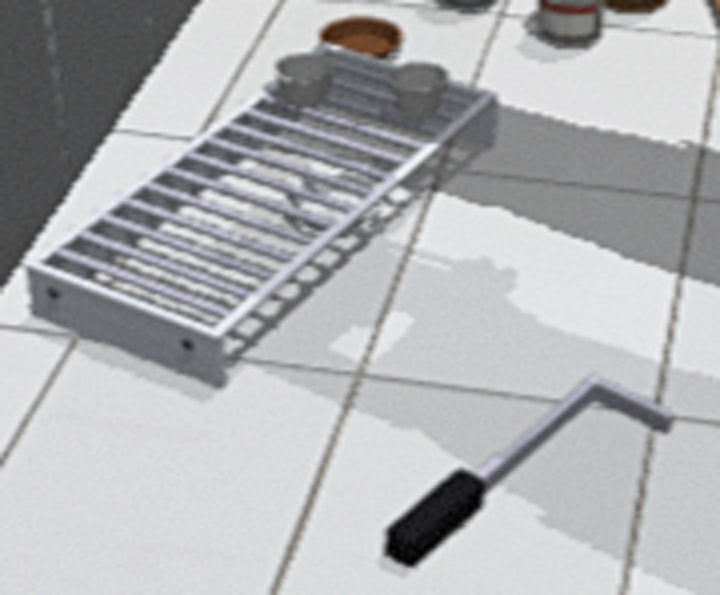

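View pics/z2.png

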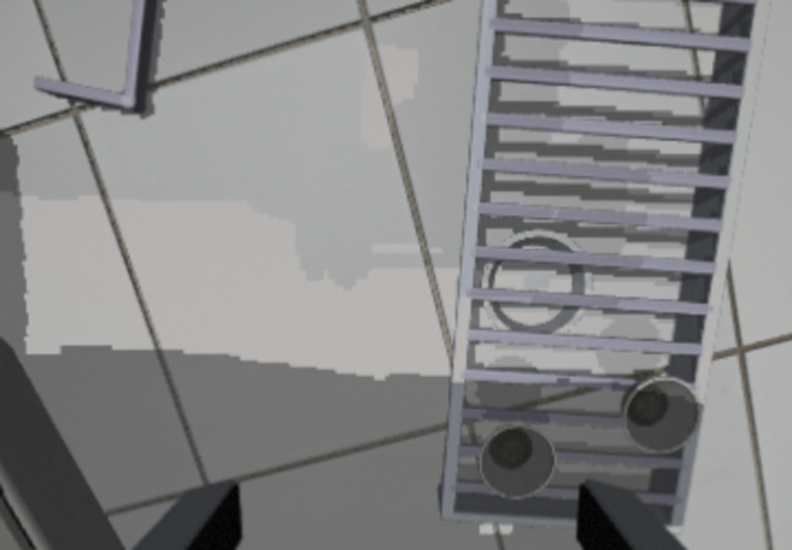

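jog_arm:
  deltas: "50 -30 0 0 60;100 -60 0 0 60;150 -90 0 0 60;200 -117 0 0 60;200 -117 0 0 60;200 -117 0 0 60;200 -117 0 0 60;200 -117 0 0 60;200 -117 0 0 60;200 -117 0 0 60"

```text
clock: 1.4
eef_pos: [433.1, 199.8, 219.4]
eef_rot: [-3.142, 0.0, 1.57]
wrist_force: [-0.1, -0.3, 0.1]
finger_gap: 59.8
```

```bash
python3 - <<'E'
from h import *
st,p,d=snap('wrist','w1'); print(st['eef_pos'],st['eef_rot'])
hsv=cv2.cvtColor(p,cv2.COLOR_RGB2HSV)
cv2.imwrite('pics/w1z.png',cv2.resize(p[:,:,::-1],None,fx=1.5,fy=1.5))
E
```

```text
[433.08885609 199.78060051 219.41430411] [-3.14151195e+00  2.58526875e-05  1.57039355e+00]
```

View pics/w1z.png

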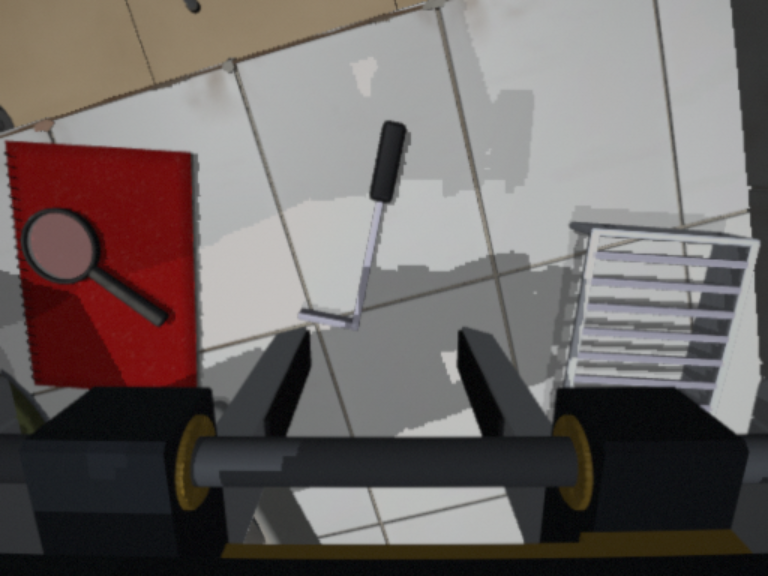

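```bash
python3 - <<'E'
from h import *
z=np.load('pics/w1.npz'); st=dict(eef_pos=z['pos'],eef_rot=z['rot']); p=z['p']
m=((p.max(2)<60)).astype(np.uint8); m[:75]=0;m[140:]=0;m[:,:230]=0;m[:,290:]=0
n,l,s,c=cv2.connectedComponentsWithStats(m); i=1+np.argmax(s[1:,4]); print(s[i],c[i])
ys,xs=np.where(l==i); w=onplane('wrist',np.c_[xs,ys],22,st)[:,:2]
print('grip', (w.mean(0)),cv2.minAreaRect(w.astype(np.float32)))
q=lambda u,v,h:onplane('wrist',[(u/1.5,v/1.5)],h,st)[0].round(1)
print('corner',q(357,324,16),'tip',q(300,315,16),'FL',q(594,231,45),'BL',q(757,241,45))
z=np.load('pics/wrist0.npz'); s0=dict(eef_pos=z['pos'],eef_rot=z['rot'])
print('dish',onplane('wrist',[(70+537/2.2,283/2.2)],13,s0), 'rimL/R',onplane('wrist',[(70+487/2.2,283/2.2),(70+587/2.2,283/2.2)],13,s0))
q=lambda u,v,h:onplane('wrist',[(70+u/2.2,v/2.2)],h,s0)[0].round(1)
print('FR',q(444,521,45),'BR',q(684,525,45),'cA',q(518,461,73),'cB',q(662,413,73))
E
```

```text
[247  81  24  54 801] [258.26841448 107.40574282]
grip [436.0043221  275.85203152] ((435.9599609375, 275.3526306152344), (58.093231201171875, 17.214374542236328), 78.71536254882812)
corner [411.  145.3  16. ] tip [364.  153.2  16. ] FL [587.  226.7  45. ] BL [711.6 219.7  45. ]
dish [[617.92905898  52.35881387  13.        ]] rimL/R [[591.31367319  52.31550484  13.        ]
 [644.60606252  52.42674036  13.        ]]
FR [568.4 -69.9  45. ] BR [696.6 -72.5  45. ] cA [601.7 -27.6  73. ] cB [668.3  -4.1  73. ]
```

jog_arm:
  deltas: "38 1 40 0.1 60;76 3 80 0.192 60;76 3 120 0.192 60;76 3 160 0.192 60;76 3 185 0.192 60;76 3 201 0.192 60;76 3 201 0.192 60;76 3 201 0.192 10;76 3 201 0.192 10;76 3 201 0.192 10"
  squeeze: 45

```text
clock: 2.7
eef_pos: [436.3, 276.1, 19.0]
eef_rot: [3.141, -0.001, 1.379]
wrist_force: [0.5, -0.5, -0.2]
finger_gap: 33.3
```

jog_arm:
  deltas: "0 0 0 0 10;0 0 0 0 10;0 0 0 0 10;0 0 0 0 10;0 0 -5 0 10;0 0 -20 0 10;0 0 -40 0 10;0 0 -60 0 10;0 0 -60 0 10;0 0 -60 0 10"

```text
clock: 3.95
eef_pos: [435.8, 275.9, 78.1]
eef_rot: [-3.141, 0.0, 1.379]
wrist_force: [0.1, -0.1, -1.8]
finger_gap: 17.6
```

jog_arm:
  deltas: "-12 2 0 -0.17 10;-24 4 0 -0.35 10;-40 6 0 -0.53 10;-55 8 0 -0.71 10;-70 10 0 -0.89 10;-85 12 0 -1.07 10;-100 14 0 -1.25 10;-121 16 0 -1.43 10;-121 16 0 -1.6 10;-121 16 0 -1.7 10"

```text
clock: 5.2
eef_pos: [428.2, 153.8, 77.7]
eef_rot: [-3.141, -0.001, 3.083]
wrist_force: [0.4, 0.2, -1.6]
finger_gap: 17.5
```

```bash
python3 - <<'E'
from h import *
st,p,d=snap('wrist','w2'); print(st['eef_pos'],st['eef_rot'],st['joints'])
cv2.imwrite('pics/w2z.png',cv2.resize(p[:,:,::-1],None,fx=1.5,fy=1.5))
_,p,d=snap('side','s2');cv2.imwrite('pics/s2z.png',cv2.resize(p[:,:,::-1],None,fx=1.5,fy=1.5))
E
```

```text
[428.18702342 153.81400608  77.68847967] [-3.14112662e+00 -1.42724976e-03  3.08267318e+00] [ 2.64328909e-01  2.74686951e-01  1.92162338e+00  1.41280145e-05
  9.46783684e-01 -1.24755654e+00]
```

View pics/w2z.png

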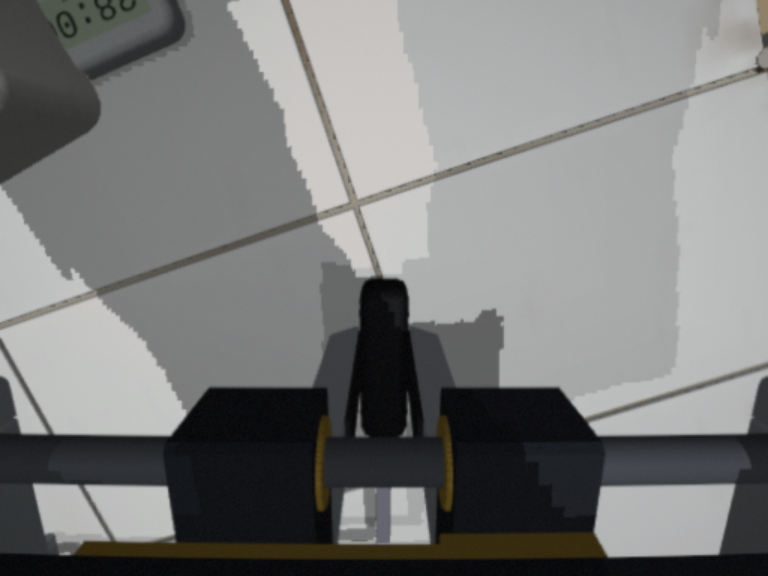

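View pics/s2z.png

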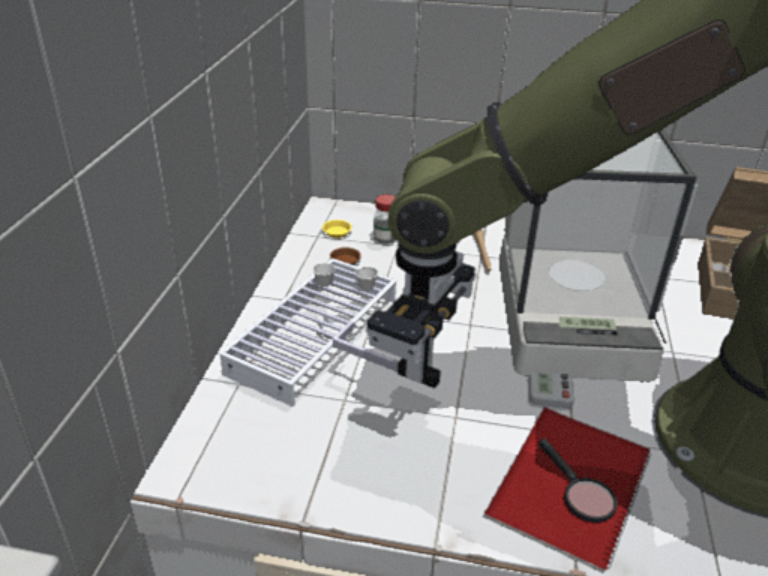

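jog_arm:
  deltas: "0 0 15 0 10;0 0 30 0 10;0 0 45 0 10;0 0 53 0 10;0 0 56 0 10;0 0 56 0 10;0 0 56 0 10;0 0 56 0 10;0 0 56 0 10;0 0 56 0 10"

```text
clock: 6.55
eef_pos: [428.6, 154.2, 22.5]
eef_rot: [3.142, 0.0, 3.079]
wrist_force: [-0.8, 0.6, -1.7]
finger_gap: 17.6
```

```bash
python3 - <<'E'
from h import *
_,p,d=snap('side','s3');cv2.imwrite('pics/s3z.png',cv2.resize(p[200:290,140:320,::-1],None,fx=4,fy=4,interpolation=cv2.INTER_CUBIC))
_,p,d=snap('scene','c3');cv2.imwrite('pics/c3z.png',cv2.resize(p[110:260,150:400,::-1],None,fx=3,fy=3,interpolation=cv2.INTER_CUBIC))
E
```

```text
(no output)
```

View pics/s3z.png

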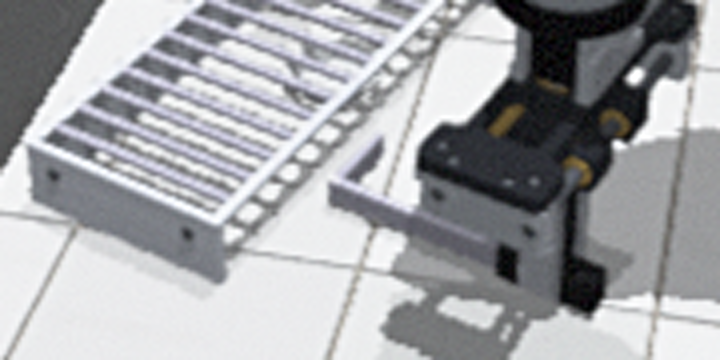

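View pics/c3z.png

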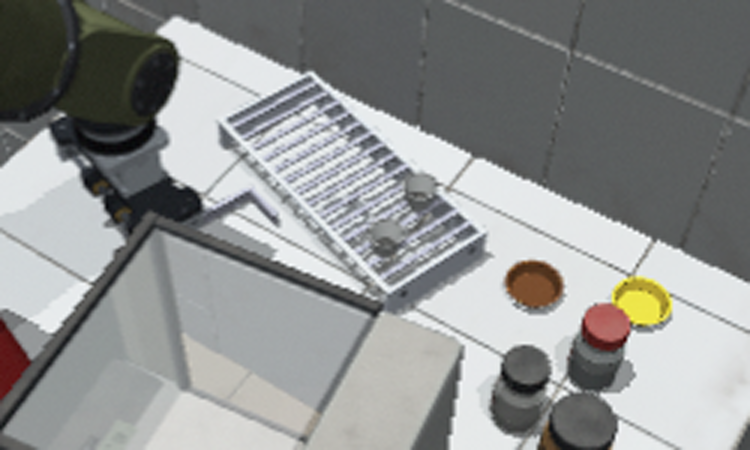

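```bash
cat >> h.py <<'E'
def tri(n1,u1,n2,u2,s1=None,s2=None):
    R1,o1=pose(n1,s1);R2,o2=pose(n2,s2); a=R1@rays(n1,[u1])[0]; b=R2@rays(n2,[u2])[0]
    k=np.linalg.lstsq(np.c_[a,-b],o2-o1,rcond=None)[0]; p,q=o1+a*k[0],o2+b*k[1]
    return ((p+q)/2).round(1), np.linalg.norm(p-q).round(1)
E
python3 - <<'E'
from h import *
print('corner top',tri('side',(140+334/4,200+182/4),'scene',(150+250/3,110+190/3)))
print('tip top',tri('side',(140+381/4,200+138/4),'scene',(150+277/3,110+218/3)))
print('corner',onplane('side',[(140+334/4,200+182/4)],19),'tip',onplane('side',[(140+381/4,200+138/4)],19))
print('FL',tri('side',(140+220/4,200+220/4),'scene',(150+220/3,110+122/3)))
E
```

```text
corner top (array([564.6, 142.9,  13. ]), np.float64(0.9))
tip top (array([561.7,  94.6,  10.7]), np.float64(1.2))
corner [[561.62579227 148.57946984  19.        ]] tip [[556.32047844 103.54385765  19.        ]]
FL (array([587.5, 222.7,  40.1]), np.float64(0.3))
```

jog_arm:
  deltas: "-10 0 0 0 10;-25 0 0 0 10;-40 0 0 0 10;-55 0 0 0 10;-70 0 0 0 10;-85 0 0 0 10;-95 0 0 0 10;-101 0 0 0 10;-101 0 0 0 10;-101 0 0 0 10"

```text
clock: 7.9
eef_pos: [529.1, 147.9, 22.4]
eef_rot: [-3.142, -0.0, 3.079]
wrist_force: [0.1, -0.2, -1.6]
finger_gap: 17.9
```

```bash
python3 - <<'E'
from h import *
_,p,d=snap('side','s4');cv2.imwrite('pics/s4z.png',cv2.resize(p[160:290,140:320,::-1],None,fx=4,fy=4,interpolation=cv2.INTER_CUBIC))
_,p,d=snap('scene','c4');cv2.imwrite('pics/c4z.png',cv2.resize(p[110:240,200:350,::-1],None,fx=4.5,fy=4.5,interpolation=cv2.INTER_CUBIC))
E
```

```text
(no output)
```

View pics/s4z.png

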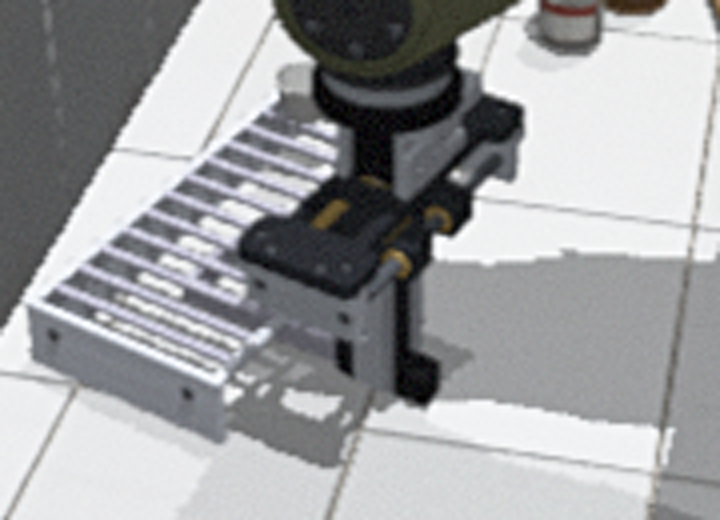

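View pics/c4z.png

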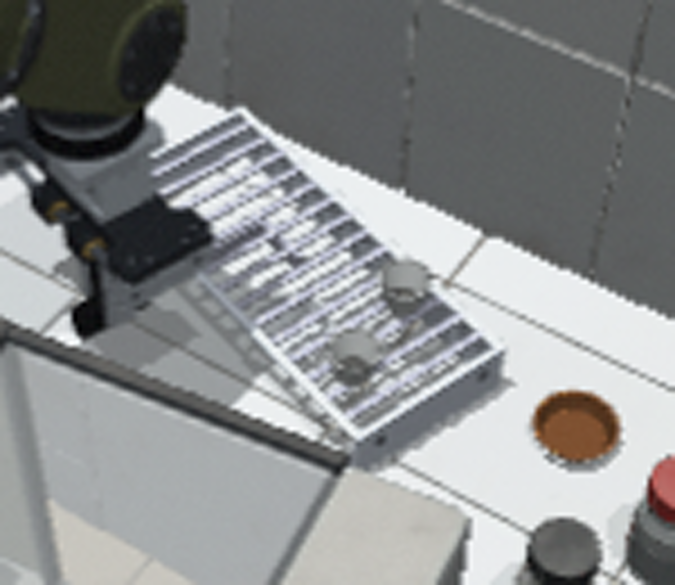

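jog_arm:
  deltas: "0 -6 0 0 10;0 -14 0 0 10;0 -22 0 0 10;0 -30 0 0 10;0 -38 0 0 10;0 -46 0 0 10;0 -51 0 0 10;0 -54 0 0 10;0 -54 0 0 10;0 -54 0 0 10"

```text
clock: 9.25
eef_pos: [526.0, 94.1, 22.4]
eef_rot: [3.142, 0.0, 3.079]
wrist_force: [0.1, -0.3, -1.3]
finger_gap: 17.8
```

jog_arm:
  deltas: "3 0 0 0 10;7 0 0 0 10;11 0 0 0 10;15 0 0 0 10;20 0 0 0 10;26 0 0 0 10;32 0 0 0 10;38 0 0 0 10;44 0 0 0 10;50 0 0 0 10"

```text
clock: 10.5
eef_pos: [475.7, 97.1, 22.5]
eef_rot: [3.142, 0.0, 3.079]
wrist_force: [-0.8, -0.5, -1.1]
finger_gap: 17.8
```

```bash
python3 - <<'E'
from h import *
_,p,d=snap('side','s5');cv2.imwrite('pics/s5z.png',cv2.resize(p[160:290,140:320,::-1],None,fx=4,fy=4,interpolation=cv2.INTER_CUBIC))
_,p,d=snap('scene','c5');cv2.imwrite('pics/c5z.png',cv2.resize(p[110:240,200:350,::-1],None,fx=4.5,fy=4.5,interpolation=cv2.INTER_CUBIC))
E
```

```text
(no output)
```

View pics/s5z.png

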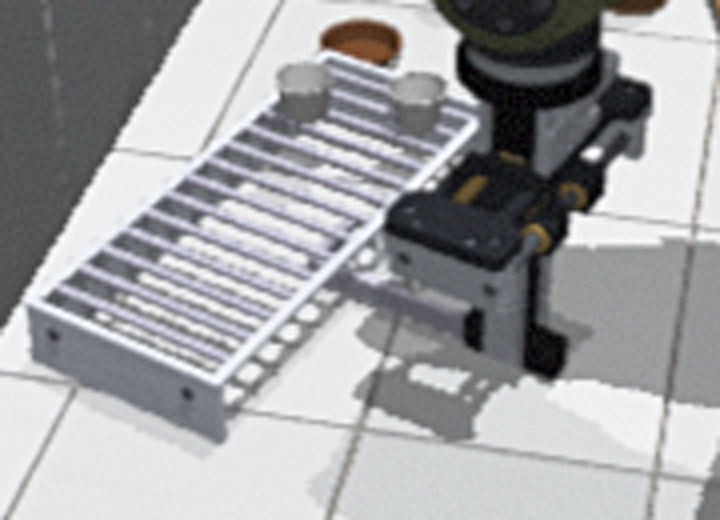

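View pics/c5z.png

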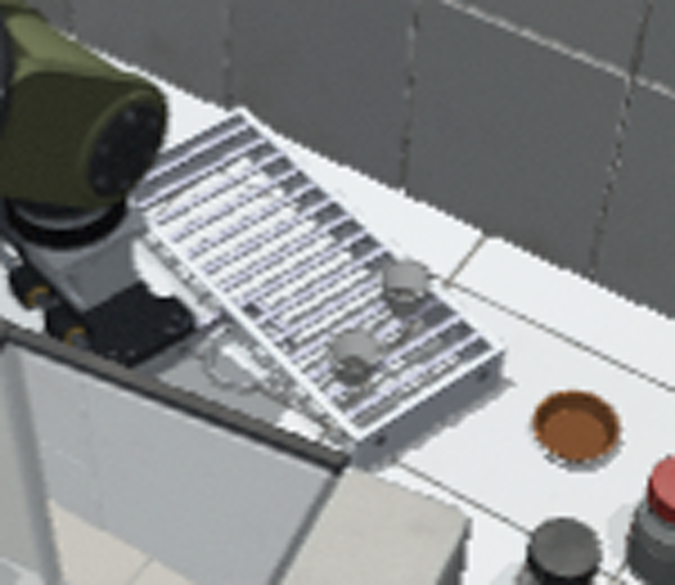

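jog_arm:
  deltas: "6 0 0 0 10;14 0 0 0 10;22 0 0 0 10;30 0 0 0 10;38 0 0 0 10;46 0 0 0 10;54 0 0 0 10;62 0 0 0 10;69 0 0 0 10;75 0 0 0 10"

```text
clock: 11.85
eef_pos: [400.8, 101.8, 22.5]
eef_rot: [3.142, 0.0, 3.079]
wrist_force: [1.0, -0.6, -0.8]
finger_gap: 17.9
```

```bash
python3 - <<'E'
from h import *
_,p,d=snap('side','s6');cv2.imwrite('pics/s6z.png',cv2.resize(p[160:290,140:320,::-1],None,fx=4,fy=4,interpolation=cv2.INTER_CUBIC))
_,p,d=snap('scene','c6');cv2.imwrite('pics/c6z.png',cv2.resize(p[110:240,200:350,::-1],None,fx=4.5,fy=4.5,interpolation=cv2.INTER_CUBIC))
E
```

```text
(no output)
```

View pics/s6z.png

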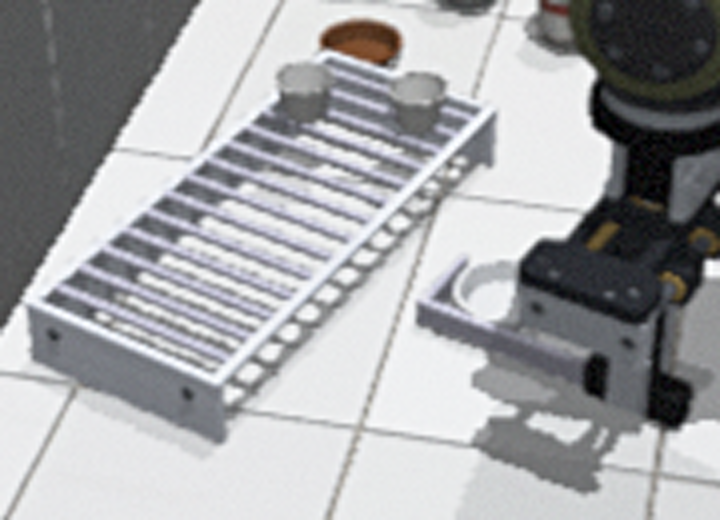

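View pics/c6z.png

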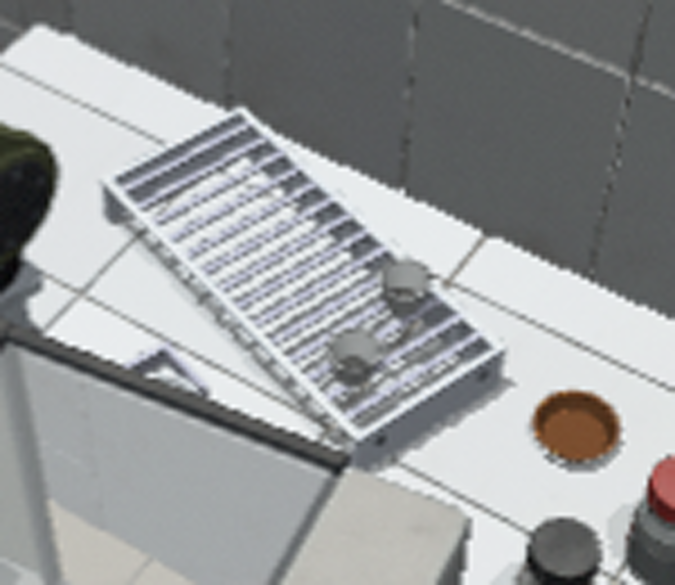

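jog_arm:
  deltas: "-5 0 0 0 10;-5 2 -20 0 10;-5 4 -50 0 10;0 30 -60 0 10;5 60 -60 0 10;12 95 -60 0 10;12 130 -60 0 10;12 130 -40 0 10;12 130 -15 0 10;12 130 0 0 10"

```text
clock: 13.2
eef_pos: [397.5, 232.2, 21.4]
eef_rot: [-3.141, -0.001, 3.079]
wrist_force: [-1.0, -0.7, -1.6]
finger_gap: 17.7
```

jog_arm:
  deltas: "0 0 1 0 10;0 0 3 0 10;0 0 4 0 10;0 0 4 0 10;0 0 4 0 50;0 0 4 0 50;0 0 4 0 50;0 0 4 0 50;0 0 -15 0 50;0 0 -40 0 50"

```text
clock: 14.45
eef_pos: [397.2, 232.1, 62.6]
eef_rot: [-3.141, -0.001, 3.079]
wrist_force: [-0.6, -0.0, 0.6]
finger_gap: 50.2
```

jog_arm:
  deltas: "0 0 -50 0 94;-20 -20 -100 0 94;-50 -55 -157 0 94;-90 -95 -157 0 94;-130 -135 -157 0 94;-153 -161 -157 0 94;-153 -161 -157 0 94;-153 -161 -157 0 94;-153 -161 -157 0 94;-153 -161 -157 0 94"

```text
clock: 15.7
eef_pos: [539.8, 62.7, 219.7]
eef_rot: [3.141, 0.0, 3.08]
wrist_force: [-0.4, 0.7, -0.3]
finger_gap: 93.8
```

```bash
python3 - <<'E'
from h import *
st,p,d=snap('wrist','w7'); print(st['eef_pos'],st['eef_rot'])
cv2.imwrite('pics/w7z.png',cv2.resize(p[:,:,::-1],None,fx=1.5,fy=1.5))
_,p,d=snap('side','s7');cv2.imwrite('pics/s7z.png',cv2.resize(p[140:340,120:400,::-1],None,fx=2.8,fy=2.8,interpolation=cv2.INTER_CUBIC))
E
```

```text
[539.76971711  62.69351447 219.67374864] [3.14149543e+00 3.29235136e-04 3.07985084e+00]
```

View pics/w7z.png

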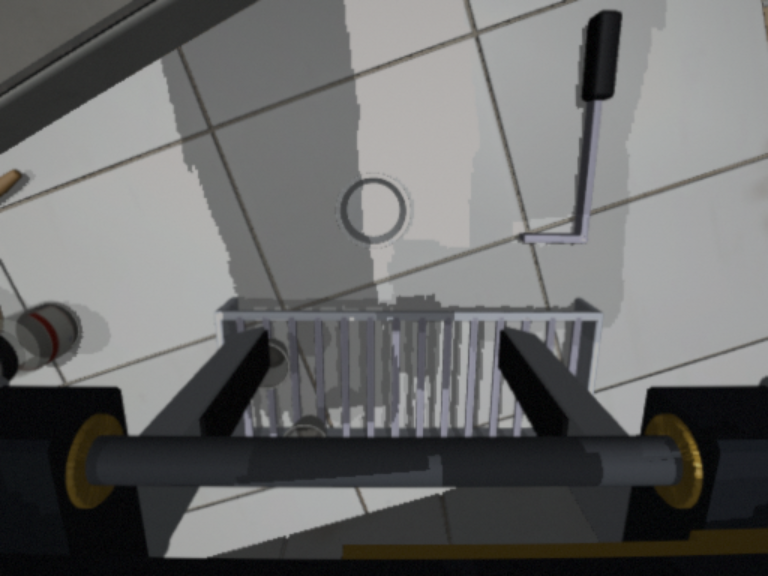

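View pics/s7z.png

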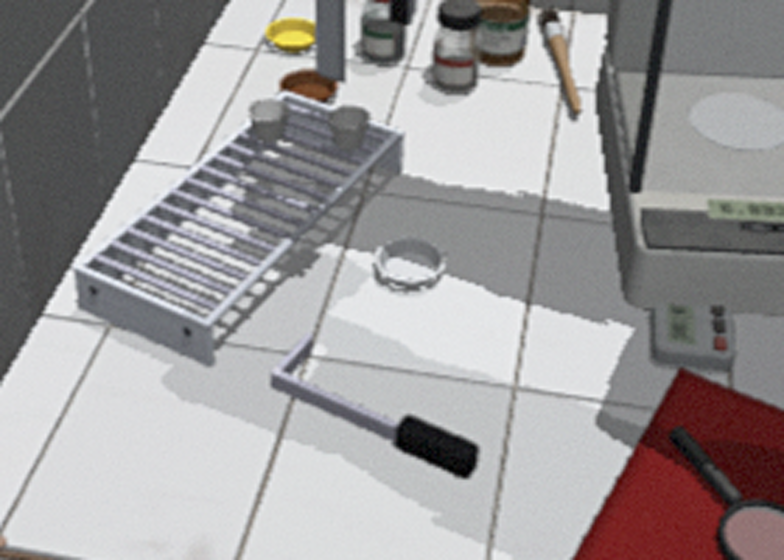

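```bash
python3 - <<'E'
from h import *
z=np.load('pics/w7.npz'); st=dict(eef_pos=z['pos'],eef_rot=z['rot'])
q=lambda u,v,h:onplane('wrist',[(u/1.5,v/1.5)],h,st)[0].round(1)
print('dish',q(373.5,211,13),'dark ring c',q(373.5,211,5),'L',q(334,211,13),'R',q(412,211,13))
print('FR',q(218,312,45),'FL',q(601,313,45),'hook tip',q(521,238,16),'corner',q(586,241,16))
print('dish side',onplane('side',[(120+410/2.8,140+258/2.8)],13))
E
```

```text
dish [501.   57.2  13. ] dark ring c [501.7  57.    5. ] L [499.   26.1  13. ] R [502.9  87.5  13. ]
FR [566.8 -65.5  45. ] FL [585.8 226.6  45. ] hook tip [529.1 172.8  16. ] corner [534.6 224.9  16. ]
dish side [[499.91501953  56.68394798  13.        ]]
```

```bash
python3 - <<'E'
from h import *
z=np.load('pics/w7.npz'); st=dict(eef_pos=z['pos'],eef_rot=z['rot'])
v,u=np.mgrid[0:150:3,0:200:3]; uv=np.c_[u.ravel(),v.ravel()]
P=depthpts('wrist',uv,z['d'],st); ok=(z['d'][uv[:,1],uv[:,0]]>0)&(P[:,2]>30); P=P[ok]
for lo,hi in [(30,80),(80,300),(300,400)]:
    Q=P[(P[:,2]>lo)&(P[:,2]<hi)]
    if len(Q): print(lo,len(Q),Q[Q[:,0].argmax()].round(),Q[Q[:,1].argmax()].round())
    if len(Q): 
        h=cv2.convexHull(Q[:,:2].astype(np.float32))[:,0]; print(h.round()[:14].tolist())
for n in ['scene0','side0','s7','c5']:
    z=np.load(f'pics/{n}.npz'); nm='scene' if n[0]=='c' or n=='scene0' else 'side'
    v,u=np.mgrid[0:384:2,0:512:2]; uv=np.c_[u.ravel(),v.ravel()]
    P=depthpts(nm,uv,z['d']); P=P[(z['d'][uv[:,1],uv[:,0]]>0)&(P[:,2]>20)&(P[:,2]<330)&(P[:,0]>80)&(P[:,0]<520)&(P[:,1]>-320)&(P[:,1]<20)]
    for lo,hi in [(20,100),(100,330)]:
        Q=P[(P[:,2]>lo)&(P[:,2]<hi)]; print(n,lo,len(Q),cv2.convexHull(Q[:,:2].astype(np.float32))[:,0].round().tolist()[:12])
E
```

```text
30 498 [ 426. -209.   33.] [350. -28.  31.]
[[426.0, -209.0], [414.0, -180.0], [360.0, -51.0], [350.0, -28.0], [350.0, -31.0], [361.0, -70.0], [366.0, -86.0], [404.0, -172.0], [405.0, -175.0], [426.0, -210.0]]
80 332 [ 403. -166.   83.] [363. -70.  82.]
[[403.0, -166.0], [401.0, -159.0], [371.0, -87.0], [363.0, -70.0], [363.0, -72.0], [363.0, -74.0], [364.0, -76.0], [390.0, -141.0]]
scene0 20 508 [[441.0, -268.0], [396.0, -152.0], [393.0, -148.0], [82.0, 18.0], [80.0, -3.0], [80.0, -36.0], [241.0, -315.0], [248.0, -320.0], [320.0, -319.0], [327.0, -318.0], [337.0, -317.0], [347.0, -313.0]]
scene0 100 3948 [[520.0, -27.0], [517.0, -23.0], [493.0, 6.0], [471.0, 19.0], [261.0, -71.0], [180.0, -107.0], [163.0, -116.0], [158.0, -125.0], [158.0, -126.0], [156.0, -149.0], [158.0, -152.0], [222.0, -278.0]]
side0 20 1317 [[445.0, -266.0], [445.0, -256.0], [442.0, -248.0], [429.0, -215.0], [381.0, -101.0], [358.0, -47.0], [340.0, -6.0], [332.0, 11.0], [330.0, 16.0], [328.0, 18.0], [318.0, 20.0], [315.0, 20.0]]
side0 100 3589 [[502.0, 5.0], [500.0, 10.0], [496.0, 15.0], [469.0, 18.0], [343.0, -
[... 249 characters left out ...]
.0], [323.0, 20.0], [310.0, 20.0], [304.0, 19.0], [297.0, 19.0], [81.0, 1.0]]
s7 100 3537 [[520.0, 12.0], [518.0, 15.0], [512.0, 20.0], [504.0, 18.0], [345.0, -33.0], [225.0, -84.0], [168.0, -110.0], [163.0, -113.0], [162.0, -114.0], [158.0, -124.0], [156.0, -143.0], [156.0, -147.0]]
c5 20 510 [[441.0, -267.0], [397.0, -151.0], [82.0, 18.0], [80.0, -2.0], [80.0, -36.0], [81.0, -38.0], [241.0, -315.0], [248.0, -320.0], [320.0, -319.0], [336.0, -318.0], [416.0, -283.0], [439.0, -273.0]]
c5 100 3902 [[506.0, 19.0], [493.0, 20.0], [450.0, 18.0], [163.0, -115.0], [158.0, -125.0], [158.0, -127.0], [156.0, -149.0], [159.0, -155.0], [222.0, -278.0], [247.0, -319.0], [248.0, -319.0], [248.0, -320.0]]
```

jog_arm:
  deltas: "20 -4 40 0 94;38 -8 80 0 94;38 -8 120 0 94;38 -8 160 0 94;38 -8 190 0 94;38 -8 203 0 94;38 -8 203 0 94;38 -8 203 0 40;38 -8 203 0 40;38 -8 203 0 40"
  squeeze: 12

```text
clock: 17.05
eef_pos: [501.9, 56.4, 17.0]
eef_rot: [3.141, 0.001, 3.079]
wrist_force: [0.3, 0.6, -0.3]
finger_gap: 67.9
```

jog_arm:
  deltas: "0 0 0 0 40;0 0 0 0 40;0 0 0 0 40;0 0 0 0 40;0 0 0 0 40;0 0 -10 0 40;0 0 -25 0 40;0 0 -45 0 40;0 0 -70 0 40;0 0 -80 0 40"

```text
clock: 18.3
eef_pos: [502.2, 56.5, 98.4]
eef_rot: [3.141, 0.003, 3.079]
wrist_force: [-1.2, 0.3, -0.5]
finger_gap: 56.1
```

```bash
python3 - <<'E'
from h import *
st,p,d=snap('wrist','w8'); print(st['eef_pos'],st['eef_rot'],st['finger_gap'])
cv2.imwrite('pics/w8z.png',cv2.resize(p[:,:,::-1],None,fx=1.5,fy=1.5))
_,p,d=snap('side','s8');cv2.imwrite('pics/s8z.png',cv2.resize(p[140:340,120:400,::-1],None,fx=2.8,fy=2.8,interpolation=cv2.INTER_CUBIC))
E
```

```text
[502.1850365   56.47753302  98.38902498] [3.14128541e+00 2.52498956e-03 3.07890345e+00] 56.08279281666666
```

View pics/w8z.png

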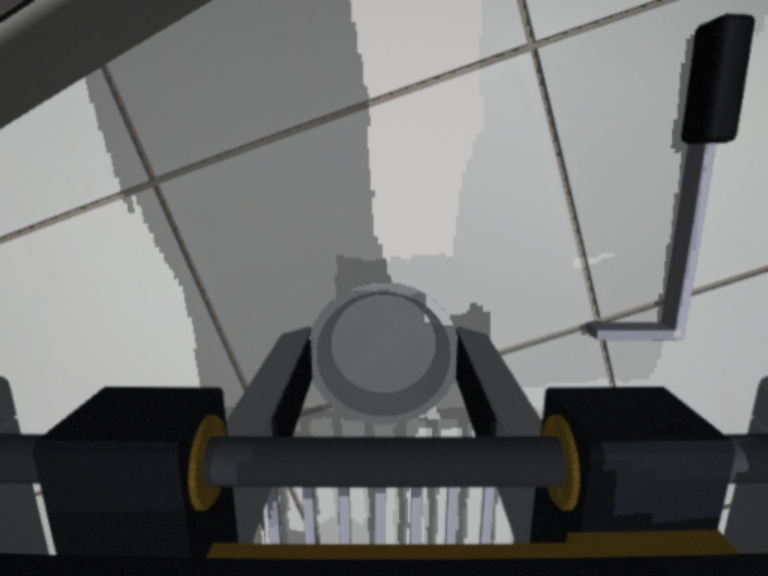

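View pics/s8z.png

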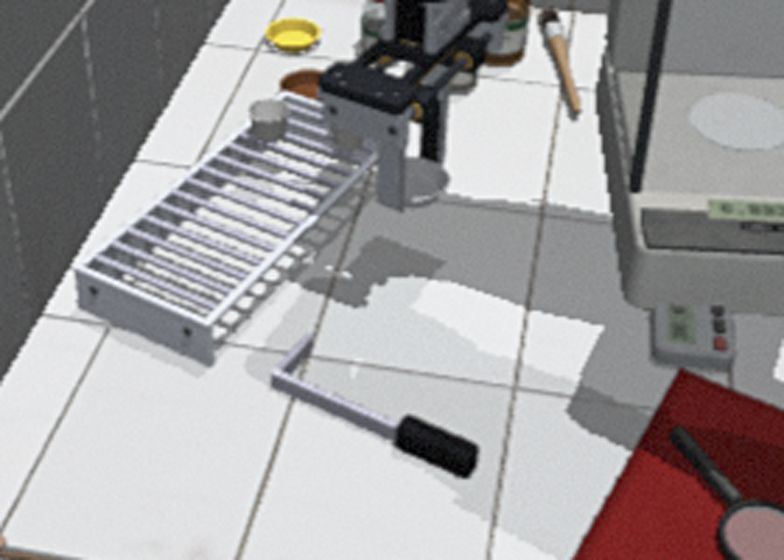

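```bash
python3 - <<'E'
from h import *
z=np.load('pics/w8.npz'); st=dict(eef_pos=z['pos'],eef_rot=z['rot'])
q=lambda u,v,h:onplane('wrist',[(u/1.5,v/1.5)],h,st)[0].round(1)
print('rim near top',q(385,284,94.4),'left',q(311,350,94.4),'right',q(458,350,94.4),'bottom',q(384,418,94.4))
print('base',q(330,343,81.4),q(436,343,81.4),q(383,292,81.4),q(383,396,81.4))
v,u=np.mgrid[285:420:1,315:456:1]; uv=np.unique(np.c_[(u/1.5).astype(int).ravel(),(v/1.5).astype(int).ravel()],axis=0)
P=depthpts('wrist',uv,z['d'],st)
m=np.hypot(uv[:,0]*1.5-383,uv[:,1]*1.5-343)<40
A=np.c_[P[m][:,:2]-[495,57],np.ones(m.sum())]; print('floor plane slope',np.linalg.lstsq(A,P[m][:,2],rcond=None)[0], P[m][:,2].std())
E
```

```text
rim near top [472.7  59.   94.4] left [497.2  28.8  94.4] right [500.7  85.5  94.4] bottom [528.2  55.2  94.4]
base [499.7  34.5  81.4] [502.5  78.4  81.4] [479.2  57.8  81.4] [525.2  54.9  81.4]
floor plane slope [-5.29324724e-01  3.56263187e-02  8.62943012e+01] 11.46979348893099
```

```bash
python3 - <<'E'
from h import *
z=np.load('pics/w8.npz'); st=dict(eef_pos=z['pos'],eef_rot=z['rot'])
for v in range(286,420,11): 
    P=depthpts('wrist',[(256,int(v/1.5))],z['d'],st)[0]; print(v,P.round(1),end='; ')
p=np.load('pics/s8.npz')['p']; cv2.imwrite('pics/s8y.png',cv2.resize(p[150:240,220:310,::-1],None,fx=6,fy=6,interpolation=cv2.INTER_CUBIC))
E
```

```text
286 [472.9  58.6  95.1]; 297 [481.1  58.1  82.3]; 308 [485.   57.9  83.9]; 319 [489.9  57.6  82.6]; 330 [494.9  57.3  82.9]; 341 [499.3  57.   83.3]; 352 [504.3  56.7  82.3]; 363 [509.1  56.4  83.6]; 374 [514.1  56.1  82.9]; 385 [518.8  55.8  83.1]; 396 [523.2  55.5  85.4]; 407 [525.7  55.3  89.7]; 418 [527.3  55.2  95.2];
```

View pics/s8y.png

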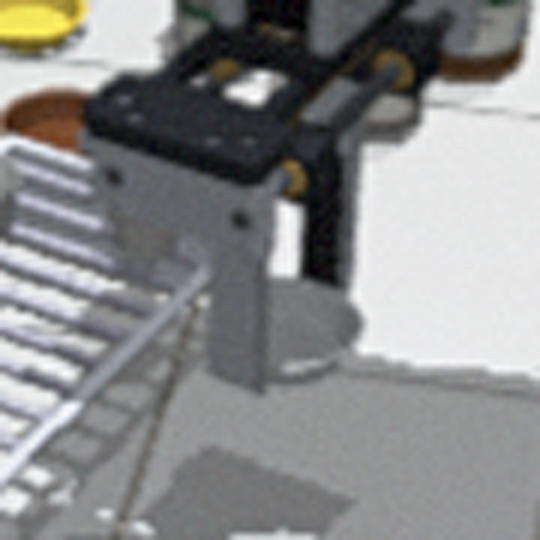

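jog_arm:
  deltas: "-15 10 -8 0 40;-40 26 -10 0 40;-70 45 -10 0 40;-100 65 -10 0 40;-125 80 -10 0 40;-138 89 -5 0 40;-138 89 0 0 40;-138 89 10 0 40;-138 89 20 0 40;-138 89 28 0 40"

```text
clock: 19.65
eef_pos: [644.5, 136.3, 67.7]
eef_rot: [-3.141, -0.001, 3.079]
wrist_force: [0.3, 0.5, -0.5]
finger_gap: 56.4
```

jog_arm:
  deltas: "0 0 3 0 40;0 0 6 0 40;0 0 8 0 40;0 0 8 0 40;0 0 8 0 40;0 0 8 0 40;0 0 8 0 40;0 0 8 0 40;0 0 8 0 40;0 0 8 0 40"

```text
clock: 20.9
eef_pos: [645.1, 136.6, 61.6]
eef_rot: [3.142, 0.001, 3.079]
wrist_force: [-4.2, -1.4, 6.9]
finger_gap: 56.1
```

jog_arm:
  deltas: "0 0 0 0 78;0 0 0 0 78;0 0 0 0 78;0 0 0 0 78;0 0 -10 0 78;0 0 -30 0 78;0 0 -60 0 78;10 0 -100 0 78;20 0 -140 0 78;20 0 -158 0 78"

```text
clock: 22.15
eef_pos: [625.3, 138.0, 222.4]
eef_rot: [3.141, 0.004, 3.079]
wrist_force: [0.1, 0.2, 0.9]
finger_gap: 78.2
```

```bash
python3 - <<'E'
from h import *
st,p,d=snap('wrist','w9'); print(st['eef_pos'],st['eef_rot'],st['finger_gap'])
_,p,d=snap('side','s9');cv2.imwrite('pics/s9z.png',cv2.resize(p[140:340,120:400,::-1],None,fx=2.8,fy=2.8,interpolation=cv2.INTER_CUBIC))
_,p,d=snap('scene','c9');cv2.imwrite('pics/c9z.png',cv2.resize(p[110:260,150:400,::-1],None,fx=3,fy=3,interpolation=cv2.INTER_CUBIC))
E
```

```text
[625.29443137 138.01978413 222.40851176] [3.14058282 0.00447331 3.07904184] 78.2334651965532
```

View pics/s9z.png

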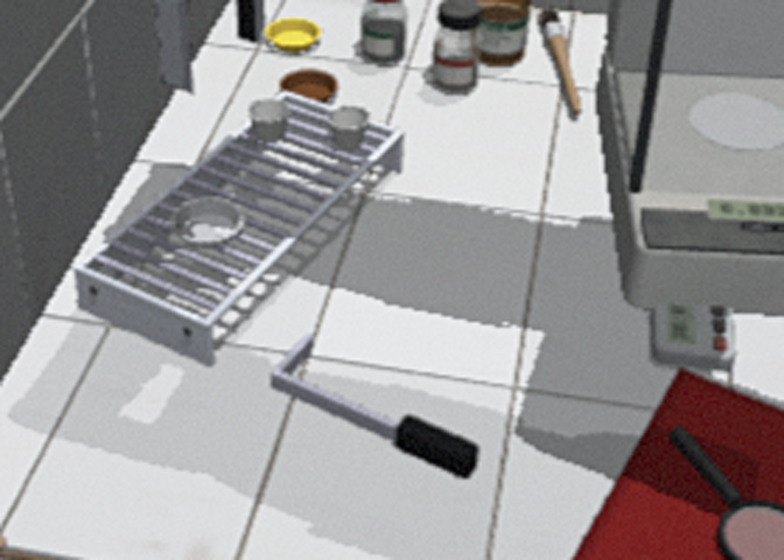

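View pics/c9z.png

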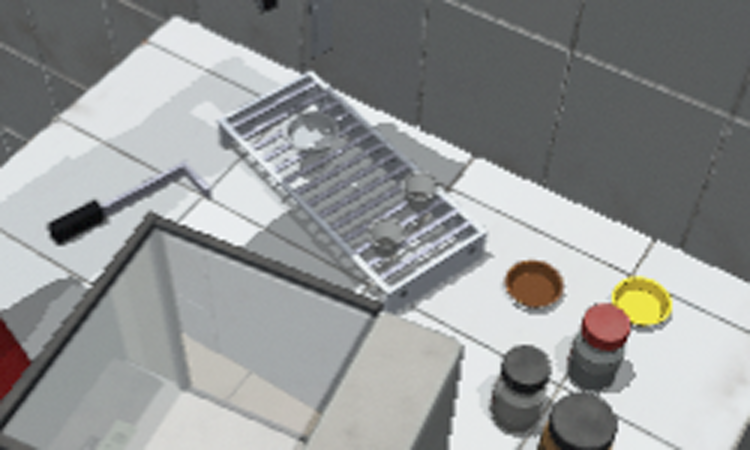

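View pics/w9.png

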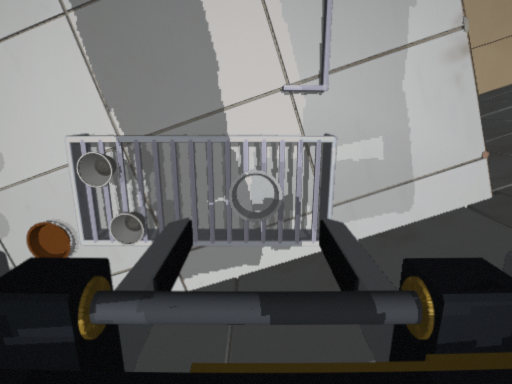

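```bash
python3 - <<'E'
from h import *
z=np.load('pics/w9.npz'); st=dict(eef_pos=z['pos'],eef_rot=z['rot'])
print([depthpts('wrist',[p],z['d'],st)[0].round(1).tolist() for p in [(250,190),(262,190),(256,200),(256,184)]], onplane('wrist',[(256,193)],58,st).round(1))
print(manip.read_state()['wrist_force']); print(workorder.sign_off())
E
```

```text
[[639.8, 130.9, 46.0], [640.7, 144.4, 45.6], [652.3, 136.9, 44.7], [633.3, 138.1, 45.8]] [[640.5 137.6  58. ]]
[ 0.56183328  0.23126883 -0.51864341]
the job is handed in; nothing more can be done
None
```

I dragged the dish out with the hook and set it right way up on the rack. The job was handed in at about 22 s of the 72 s allowed.

- **Drag:** I took the hook by its black grip, slid the foot in past the dish's left side and behind it, and pulled the dish fully onto the open bench. The fingers stayed outside the rack.
- **Hook:** It lies flat on the bench in front of the rack, with about 45 mm clear of the front edge.
- **Dish:** It sits on the free left-hand part of the rack's top at about (641, 138) mm. Its floor measured 45–46 mm high in four spots, so it is level on the slats.
- **Left alone:** In the scene and side pictures taken just before hand-in, the two crucibles and the bottles look where they stood at the start. I judged that by eye and did not re-measure them.
- **Forces:** The largest wrist force I read was about 8 N, as the dish touched the rack. The arm was well clear of everything at hand-in.

Two checks disagreed:
- **Grip opening:** The jaws read 56 mm across the 59 mm rim. The picture and depth readings showed the dish centred and level in the grip.
- **Dish floor:** A first plane fit showed the dish tilted. Direct depth readings along its floor showed it level, so I discounted the fit.

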